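# Hang the rotor spanner on its keeper hook in the low key cabinet

## Robot

A 6-joint arm with a two-finger parallel gripper is mounted at the origin on a cart in front of the work surface, level with it; the furniture and walls round the work are solid. World frame = base frame: x ahead of the robot, y to its left, z up, the work surface at z = 0. Lengths are in m, angles in rad, forces in N, time in s.
With the tool pointing down it reaches from about 0.275 to 0.85 m from the base axis. Payload 5.2 kg.
Tool frame: the origin (TCP) lies midway between the tips of the shut fingers; the grasp point (between the pads) lies arm.tcp_to_grasp behind it (arm.tcp_to_grasp is the distance from the TCP to the grasp point, in m); z points along the fingers, y is the line along which they close (so a half turn about z gives the same grasp; the last joint's range is limited). The gripper opens to 85 mm and grips with 20 to 120 N. Pads are 22 mm wide; open, the fingers measure 114 mm over their backs; the gripper's body (76 mm by 85 mm) begins 54 mm behind the grasp point. The pads swing forward as they close: fully open they stand 13 mm farther back than shut.
Start: joints at [-1.542, 0.259, 1.535, -0, 1.348, -0.203], TCP at [0.126, -0.535, 0.231] pointing down, gripper open.
Joint ranges: [-3.14, 3.14], [-0.91, 2.08], [0.19, 2.58], [-1.22, 4.36], [0.22, 2.71], [-3.12, 3.12]. Speed limits (rad/s): [2.57, 2.57, 3.14, 3.14, 3.14, 3.14].

## Interface

Orientations are given as a unit quaternion [x, y, z, w].
In Python, from cell import arm, viewer, job gives the robot as it stands.
- The arm moves only by the shell command python3 -m jog 'ROWS'. ROWS is JSON, a list of rows, each a list of 3 entries, a list of its own where there are three numbers: the gripper's target within -1 to 1 (fully open at 1, half-way at 0, shut at -1), then the shift along the tool's x, y, z each as a share of 30 cm, from -1 to 1, then the turn about the tool's z as a share of 90 degrees, from -1 to 1. A call has exactly 8 rows; each row shifts and turns the commanded pose from where the row before left it, along the tool's axes as they then stand; what a row does not reach is not made up. A row lasts 1/8 s, in which the tool goes at most 62.5 mm and 10.7 degrees, less where a joint would pass 70% of its speed; a pose out of reach is approached as far as the arm can. A call with a number of a shift or a turn outside -1 to 1 is refused whole. A call with a gripper value outside its range is refused whole. The fingers move at their own pace and stop on an object; the grip force is fixed at half the most. Time passes only in rows, so rows that do not move let the fingers close, or fill a call up. It gives the time, the measured TCP pose, the force, the opening and the grip force at its end, in the units of the state.
- arm.state(): the state, without advancing time (a new reading comes with each control period).
- viewer.grab_frame(name): name is "scene" or "top"; returns a dict with "pixels" (384x512x3 uint8, red, green, blue), "camera_matrix" (3x3 intrinsics, pixels), "dist" ([k1, k2, p1, p2, k3] as OpenCV has them; the pictures are not rectified), "T" (4x4, takes a point from camera to world coordinates). Camera axes: x right, y down, z forward; pixel columns grow to the right and rows downward; lengths in m; the calibration is good to about 2 mm. A picture is of the moment at which its call begins. There is no depth.
- job.hand_in(): hands the job in; it is judged then, once.
The state is a dict: "time": time; "qpos": joint angles; "qvel": joint speeds; "tau": joint torques, N m; "ee_pos": TCP position; "tool_rot": TCP orientation; "wrist_force": force on the tool from outside, world axes, zero at the start; "ft_torque": the same for the moment, N m; "width": finger opening in m; "grasp_force": force on a finger pad.
Only numpy, scipy, OpenCV 4.12 (cv2) and the standard library are available. Lean on these libraries where they do the work, as an engineer would, in place of code of your own. Each camera call takes 0.05 s, during which the arm holds its last target. There are 200 camera calls.

## Task

Put the centrifuge's ring spanner away in the open key cabinet: tilt it so that the hand stays clear of the low roof, reach its ring in to the free hook on the back panel and push the ring down onto the hook until the hook's sprung keeper has snapped shut above it, then let go so that the spanner hangs there by itself. The hook is light and its exact height is not known, so feel for it and never press the spanner on the hook or cabinet with more than 8 N. Do not bump the cabinet with the hand, and leave the things on the bench where they are.

Things in the scene. Friction and masses are not known exactly. Their poses are not given: they have to be found in the camera images.
- spanner_grip (a point): point to hold on the loose ring spanner (164 mm long, about 90 g): mid-depth of its black handle, which is 20 mm wide, 13 mm thick and reaches 26 mm behind this point and 54 mm ahead of it; then a steel shank 13 x 5 mm, then the ring. Lying flat, this point is 6.5 mm above the bench. x points along the spanner to the ring, y across its width, z out of the flat face that starts upward
- spanner_ring (a point): centre of the spanner's steel ring, 120 mm along x from spanner_grip. The ring is a round bar of 7 mm diameter, 22 mm inside and 36 mm outside diameter; its hole's axis is z. Axes as spanner_grip
- cabinet: grey steel key cabinet on the bench, open towards the robot: 280 mm wide (y), 112 deep (x), 266 high. Origin at the centre of its underside; x points into it, open front at x = -56 mm, back panel inside at +48, floor inside 9 mm above the bench. Two hook plates on the back panel, 55 mm to either side of the middle: one hook is free, the other carries a small T-handled key (fixed)
- hook: slotted mounting plate of the free hook, fixed on the back panel. Origin at the middle of the clamping range, on the front face of the hook's carrier, 190 mm above the bench; x points into the back panel, z up. The hook is clamped so that its seat is anywhere from 14 mm below to 14 mm above this origin; where is not measured and must be felt. The clamp does not slip in use
- keeper (a joint): free hook's keeper: steel leaf 10 mm wide, pinned 35 mm above the seat at x = -1 mm, sloping down to the inside of the tip (end 11.5 mm above the seat, x = -14.5 mm). 0 rad = sprung shut, grows (0.7 at most) as a ring bar pushed down between leaf and tip presses it towards the panel, about 0.3 to pass. That takes about 2 to 3.5 N; then it springs back and the bar is on the seat within 3 mm
- timer: small white countdown timer lying on the bench, 62 x 66 x 18 mm, loose; origin under its centre
- oil_bottle: small amber dropper bottle standing on the bench, 25 mm across, 78 mm high, loose; origin under its centre
- beaker: clear beaker standing on the bench, 55 mm across, 68 mm high, loose; origin under its centre
- tally: hand tally counter lying on the bench, 45 x 60 x 25 mm, loose; origin under its centre
- spanner: the ring spanner as a whole; origin on its underside below spanner_grip, axes as spanner_grip
- cabinet_roof (a point): middle of the roof's front edge, on the underside of the white flap pushed back under the roof: the lowest thing overhead, 254 mm above the bench all the way to the back. A finger pull, 90 mm wide, stands out 10 mm in front of this edge. Axes as the cabinet
- hook_line (a point): same point and axes as the hook plate's origin, for the hook's shape: a 5 mm bar bent to a J, 16 mm wide inside, open upward. Seat = lowest point inside the J, x = -5 to -12 mm; the upturned tip's inner side is at x = -16.5 mm, its end flares out to x = -24 mm, 19 mm above the seat. A ring bar seated in the hook has its centre 3.5 mm above the seat; bring it down at x = -8 to -11 mm

How it is judged:
On the way, in this order (a step that is already met when the one before it is completed fails the run):
1. the spanner is held up off the bench (height (world z) of spanner_grip above 0.05 m and contact force between the fingers and spanner above 1 N), for 0.2 s.
2. the ring, around the tip of the free hook, presses the keeper back (value of joint keeper above 0.2 rad and contact force between spanner and hook above 0.5 N and horizontal distance between spanner_ring and hook below 0.035 m), for 0.05 s.
At the end, for the whole second after the job is handed in: The spanner hangs by its ring in the free hook, within 0.2 rad of plumb, ring centre within 20 mm of the hook plate's origin in plan and 160 to 198 mm over the bench, its weight on the hook and none on the keeper, which is sprung shut (under 0.06 rad) above the ring; released, at rest (value of joint keeper below 0.06 rad and horizontal distance between spanner_ring and hook below 0.02 m and height (world z) of spanner_ring between 0.16 and 0.198 m and angle between spanner's own x axis and vertical below 0.2 rad and contact force between spanner and hook above 0.2 N and linear speed of spanner below 0.03 m/s and contact force between spanner and keeper below 0.05 N); the robot touches nothing.
It fails at once if the held spanner is pressed against the hook or the cabinet with more than 8 N (contact force between the fingers and spanner above 1 N and (contact force between spanner and hook above 8 N or contact force between spanner and cabinet above 8 N)).
It fails at once if the hand or arm bears on the cabinet or hook with more than 8 N (contact force between any of the arm, the fingers and cabinet above 8 N or contact force between any of the arm, the fingers and hook above 8 N).
It fails at once if a bystander is shifted more than 20 mm (distance of any of timer, oil_bottle, beaker, tally from where it was at the start of the episode above 0.02 m).
It also fails if it takes over 53 s, if anything falls off the work surface, if the arm or the gripper's body presses on something with over 40 N, if the wrist force passes 120 N, or if a joint passes its speed limit or range.

## Working session

There is one attempt and no reset: what is moved stays moved. The work goes in short steps, Python scripts to look and compute and a shell command to move; the robot and the scene stay as the last step left them, time stands still between calls to the robot, and variables do not carry over. Pictures are saved under pics/ and viewed, at most 10 in all, crops included, and the job is handed in when it is done.

```bash
mkdir -p pics; ls
python3 - <<'E'
from cell import arm, viewer, job
import cv2,numpy as np
s=arm.state(); print(s, arm.tcp_to_grasp)
for n in("scene","top"):
    f=viewer.grab_frame(n); cv2.imwrite(f"pics/{n}0.png",f["pixels"][:,:,::-1]); np.savez(f"pics/{n}0.npz",**f)
    print(n,f["camera_matrix"],f["dist"],f["T"])
E
```

```text
pics
{'time': 0.0, 'qpos': array([-1.54180803e+00,  2.59386620e-01,  1.53606412e+00, -1.48322364e-05,
        1.34799795e+00, -2.02789334e-01]), 'qvel': array([ 3.86252096e-04,  5.77097186e-04, -1.06666491e-04,  7.87415131e-04,
       -1.06156290e-03, -3.70591073e-05]), 'tau': array([ 2.19568232e-03, -4.46031439e+01, -2.90567029e+01,  1.80187058e-04,
        1.17225762e-02, -4.59834794e-06]), 'ee_pos': array([ 0.12634754, -0.53475912,  0.23045882]), 'tool_rot': array([ 9.93291785e-01,  1.15631172e-01,  7.33397461e-05, -9.25143373e-04]), 'wrist_force': array([-0.05421628, -0.19094859,  0.16185939]), 'ft_torque': array([-0.02935757, -0.02100149, -0.01294867]), 'grasp_force': 0.0, 'width': 0.0854596129966205} 0.0187
scene [[494.58625266   0.         248.01154649]
 [  0.         494.58625266 195.54334227]
 [  0.           0.           1.        ]] [-0.21061907  0.          0.          0.          0.        ] [[-0.78310965 -0.421543    0.45720977 -0.10110331]
 [-0.62187367  0.52665517 -0.57957526  0.77963833]
 [ 0.00352401 -0.73819769 -0.67457524  1.16583018]
 [ 0.          0.          0.          1.        ]]
top [[427.17514375   0.         252.81206114]
 [  0.         427.17514375 185.31270626]
 [  0.           0.           1.        ]] [-0.02001764  0.          0.          0.          0.        ] [[-0.02934854 -0.99337541  0.11110334  0.45818914]
 [-0.99926957  0.02643643 -0.02759417 -0.0764805 ]
 [ 0.02447419 -0.11183204 -0.99342569  1.38151862]
 [ 0.          0.          0.          1.        ]]
```

View pics/scene0.png

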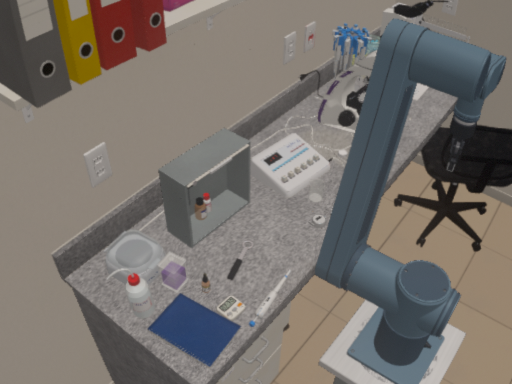

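View pics/top0.png

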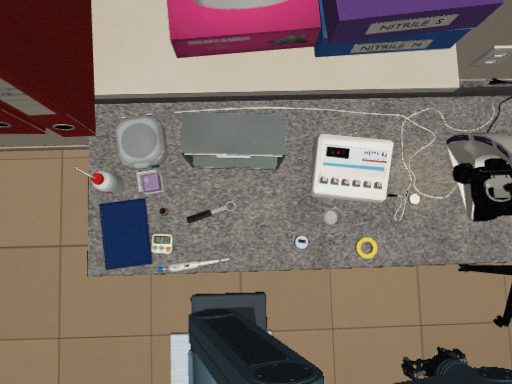

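The scene view shows the cabinet around (205,185) with a red key inside it and the spanner at about (240,260). In the top view the spanner runs from (188,219) to (231,206), the cabinet spans columns 182–286 and rows 112–168, and the bottle is near (164,211). I'll zoom in on both.

```bash
cat > h.py <<'E'
import numpy as np,cv2
from scipy.spatial.transform import Rotation as R
def ray(f,uv):
    p=cv2.undistortPoints(np.array(uv,float).reshape(-1,1,2),f["camera_matrix"],f["dist"]).reshape(-1,2)
    d=np.c_[p,np.ones(len(p))]@f["T"][:3,:3].T
    return f["T"][:3,3],d
def onz(f,uv,z):
    o,d=ray(f,uv); return o+d*((z-o[2])/d[:,2])[:,None]
def onx(f,uv,x):
    o,d=ray(f,uv); return o+d*((x-o[0])/d[:,0])[:,None]
def proj(f,P):
    Ti=np.linalg.inv(f["T"]); 
    return cv2.projectPoints(np.array(P,float).reshape(-1,1,3),cv2.Rodrigues(Ti[:3,:3])[0],Ti[:3,3],f["camera_matrix"],f["dist"])[0].reshape(-1,2)
E
python3 - <<'E'
from h import *
t=np.load("pics/top0.npz"); s=np.load("pics/scene0.npz")
a=cv2.resize(s["pixels"][120:290,140:290],None,fx=3.5,fy=3.5,interpolation=cv2.INTER_CUBIC)
b=cv2.resize(t["pixels"][100:275,90:295],None,fx=3.5,fy=3.5,interpolation=cv2.INTER_CUBIC)
cv2.imwrite("pics/a.png",a[:,:,::-1]);cv2.imwrite("pics/b.png",b[:,:,::-1])
print(onz(t,[[188,219],[210,212],[231,206]],.0065))
print(onz(t,[[183,112],[285,112],[285,155],[183,155]],.266))
E
```

```text
[[ 0.50900187  0.09600739  0.0065    ]
 [ 0.52944197  0.02530074  0.0065    ]
 [ 0.54685591 -0.04249982  0.0065    ]]
[[ 0.78499674  0.07331245  0.266     ]
 [ 0.77882986 -0.19978642  0.266     ]
 [ 0.66163784 -0.19531075  0.266     ]
 [ 0.66837424  0.0745201   0.266     ]]
```

View pics/a.png

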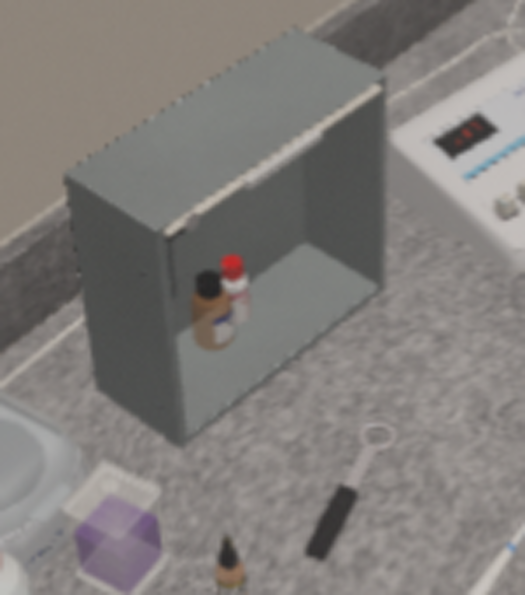

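View pics/b.png

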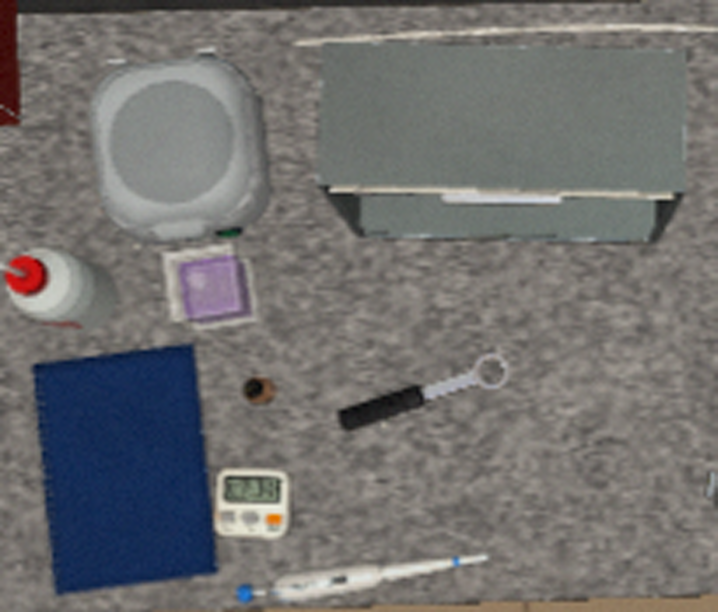

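In the top zoom the handle runs from crop pixel (340,420) to (422,392) and the ring is at (490,371). The roof corners are near (323,42), (686,50), (682,192) and (320,187). Two small bottles stand inside the cabinet. Hook height is hidden by the roof, so I'll compute the geometry and enhance the back-panel part of the scene view.

Run:
```python
from h import *
t=np.load("pics/top0.npz"); s=np.load("pics/scene0.npz")
c=lambda q:np.array(q)/3.5+[90,100]-.36
roof=onz(t,c([[323,42],[686,50],[683,191],[320,185]]),.266); print("roof",roof[:,:2])
fl=onz(t,c([[362,238],[650,242]]),.0); print("floor front",fl[:,:2])
cs=lambda q:np.array(q)/3.5+[140,120]-.36
rs=onz(s,cs([[66,180],[163,238],[384,78]]),.266); print("scene roof bl,fl,fr",rs[:,:2])
print("scene floor fl",onz(s,cs([[183,443],[384,288]]),0)[:,:2])
x=np.array([1,-.024]);x/=np.linalg.norm(x);y=np.array([-x[1],x[0]])
f=np.array([.667,-.062]);C=f+x*.056
print("dark line at panel",onx(s,cs([[175,245],[175,290]]),C[0]+.04))
for sg in(1,-1):
    for z in(.19,.13,.1,.05):
        p=C+x*.038+y*.055*sg; print(sg,z,(proj(s,[*p,z])[0]+.36-[140,120])*3.5)
# spanner
hsv=cv2.cvtColor(t["pixels"],cv2.COLOR_RGB2HSV)
m=((t["pixels"].max(2)<55)*255).astype(np.uint8); m[:200]=0;m[230:]=0;m[:,:183]=0;m[:,220:]=0
pts=np.argwhere(m)[:,::-1]; print(len(pts))
w=onz(t,pts,.013)[:,:2]; print("handle",cv2.minAreaRect(w.astype(np.float32)),w.mean(0))
print("ring",onz(t,c([[490,371]]),.0065))
im=s["pixels"][150:250,150:260].astype(float); e=np.clip((im-30)*2.2,0,255).astype(np.uint8)
cv2.imwrite("pics/e.png",cv2.resize(e,None,fx=6,fy=6,interpolation=cv2.INTER_CUBIC)[:,:,::-1])
```

```text
roof [[ 0.78605236  0.0761653 ]
 [ 0.7734816  -0.20130577]
 [ 0.66377571 -0.19481361]
 [ 0.67521364  0.07953701]]
floor front [[ 0.67584706  0.07824599]
 [ 0.66517386 -0.19025948]]
scene roof bl,fl,fr [[ 0.77423879  0.08556731]
 [ 0.66164537  0.08757964]
 [ 0.65724773 -0.187059  ]]
scene floor fl [[ 0.67984835  0.07409735]
 [ 0.66517972 -0.19936903]]
dark line at panel [[ 0.76298388 -0.01797974  0.12860214]
 [ 0.76298388 -0.01228018  0.07707181]]
1 0.19 [163.48706165 198.18242959]
1 0.13 [168.78624897 249.1991635 ]
1 0.1 [171.36291237 273.7376451 ]
1 0.05 [175.55093828 313.26054333]
-1 0.19 [249.16215276 138.40932351]
-1 0.13 [252.10093527 188.95635819]
-1 0.1 [253.53371842 213.3256825 ]
-1 0.05 [255.86782897 252.6543667 ]
143
handle ((0.5169604420661926, 0.06197356432676315), (0.018868910148739815, 0.0762849822640419), 17.795551300048828) [0.51714122 0.06188871]
ring [[ 0.54813666 -0.03815495  0.0065    ]]
```

View pics/e.png

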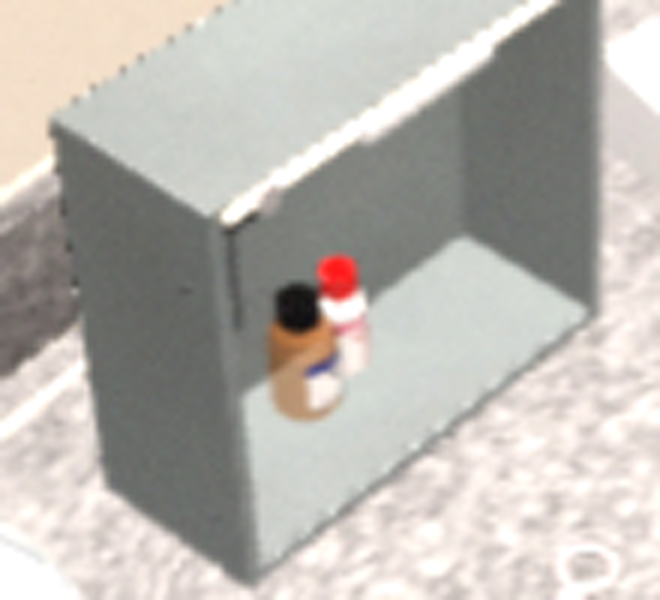

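The dark T-key (enhanced crop, a vertical line from (235,220) to (238,325)) hangs on the left hook (+y). The free hook is therefore the right one, at about (0.763, -0.116). I'll grasp the handle towards its tail with the tool x pointing away from the ring.

```bash
python3 -m jog '[[0,[0.132,-0.133,0],0],[0,[0.132,-0.133,0],0],[0,[0.132,-0.133,0],0],[0,[0.132,-0.133,0],0],[0,[0.132,-0.133,0],0],[0,[0.132,-0.133,0],0],[0,[0.132,-0.133,0],0],[0,[0.132,-0.133,0],0]]'
python3 -m jog '[[0,[0.132,-0.133,0],0],[0,[0.132,-0.133,0],0],[0,[0.132,-0.133,0],0],[0,[0.132,-0.133,0],0],[0,[0.132,-0.133,0],0],[0,[0,0,0.08],-0.118],[0,[0,0,0.08],-0.118],[0,[0,0,0.08],-0.118]]'
python3 -m jog '[[0,[0,0,0.03],-0.118],[0,[0,0,0.03],-0.118],[0,[0,0,0.03],-0.118],[0,[0,0,0.03],-0.118],[0,[0,0,0.03],-0.118],[0,[0,0,0.03],-0.103],[0,[0,0,0],0],[0,[0,0,0],0]]'
python3 - <<'E'
from cell import viewer
from h import *
for n in ("top","scene"):
    f=viewer.grab_frame(n); np.savez(f"pics/{n}1.npz",**f)
t=f=dict(np.load("pics/top1.npz")); s=np.load("pics/scene1.npz")
a=cv2.resize(t["pixels"][180:260,150:250],None,fx=4,fy=4,interpolation=cv2.INTER_CUBIC);b=cv2.resize(s["pixels"][220:300,190:290],None,fx=4,fy=4,interpolation=cv2.INTER_CUBIC)
cv2.imwrite("pics/g1.png",np.hstack([a,b])[:,:,::-1])
E
```

```text
time: 1.1
ee_pos: [0.3619, -0.1501, 0.2313]
tool_rot: [0.993, 0.115, 0.0, 0.0]
wrist_force: [0.6, -1.0, 0.3]
width: 0.0422
grasp_force: 0.0
time: 2.1
ee_pos: [0.5079, 0.0882, 0.1581]
tool_rot: [0.922, 0.387, -0.0, -0.0]
wrist_force: [0.4, -0.3, 0.6]
width: 0.0427
grasp_force: 0.0
time: 3.1
ee_pos: [0.5083, 0.0878, 0.1054]
tool_rot: [0.592, 0.806, -0.0, -0.0]
wrist_force: [0.7, 0.6, -0.1]
width: 0.0429
grasp_force: 0.0
```

View pics/g1.png

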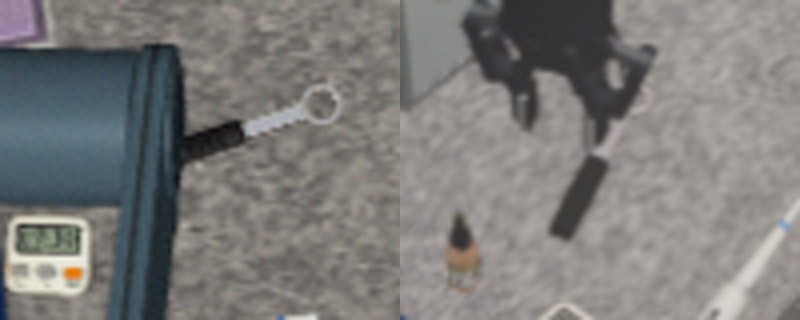

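The hand is above the tail end of the handle: the black handle emerges at (190,150) of the left crop and the ring is at (320,103). I'll go down and close.

```bash
python3 -m jog '[[0,[0,0,0.08],0],[0,[0,0,0.08],0],[0,[0,0,0.08],0],[0,[0,0,0.06],0],[0,[0,0,0.028],0],[0,[0,0,0.014],0],[0,[0,0,0],0],[-0.3,[0,0,0],0]]'
python3 -m jog '[[-1,[0,0,0],0],[-1,[0,0,0],0],[-1,[0,0,0],0],[-1,[0,0,0],0],[-1,[0,0,0],0],[-1,[0,0,0],0],[-1,[0,0,-0.02],0],[-1,[0,0,-0.05],0]]'
```

```text
time: 4.2
ee_pos: [0.5088, 0.0878, 0.0034]
tool_rot: [0.591, 0.806, 0.0, 0.001]
wrist_force: [0.8, 0.0, -0.1]
width: 0.0302
grasp_force: 0.0
time: 5.2
ee_pos: [0.5075, 0.0878, 0.0238]
tool_rot: [0.591, 0.806, -0.001, -0.001]
wrist_force: [0.6, -0.3, -1.2]
width: 0.0185
grasp_force: 58.6
```

```bash
python3 -m jog '[[-1,[0,0,-0.06],0],[-1,[0,0,-0.1],0],[-1,[0,0,-0.1],0],[-1,[0,0,-0.1],0],[-1,[0,0,-0.1],0],[-1,[0,0,-0.1],0],[-1,[0,0,-0.09],0],[-1,[0,0,-0.033],0]]'
python3 -m jog '[[-1,[-0.08,-0.024,0],0],[-1,[-0.15,-0.045,0],0],[-1,[-0.15,-0.045,0],0],[-1,[-0.15,-0.045,0],0],[-1,[-0.087,-0.025,0],0],[-1,[0,0,0],-0.112],[-1,[0,0,0],-0.112],[-1,[0,0,0],-0.112]]'
python3 -m jog '[[-1,[0,0,0],-0.112],[-1,[0,0,0],-0.112],[-1,[0,0,0],-0.112],[-1,[0,0,0],-0.108],[-1,[0,0,0],0],[-1,[0,0,0],0],[-1,[0,0,0],0],[-1,[0,0,0],0]]'
python3 - <<'E'
from cell import viewer,arm
from h import *
s=arm.state(); print(s["ee_pos"],s["wrist_force"],R.from_quat(s["tool_rot"]).as_matrix().round(3).tolist())
for n in ("top","scene"):
    f=viewer.grab_frame(n); np.savez(f"pics/{n}2.npz",**f)
t=f=dict(np.load("pics/top2.npz")); s=np.load("pics/scene2.npz")
a=cv2.resize(t["pixels"][100:240,180:320],None,fx=4,fy=4,interpolation=cv2.INTER_CUBIC);b=cv2.resize(s["pixels"][110:250,200:260],None,fx=4,fy=4,interpolation=cv2.INTER_CUBIC)
cv2.imwrite("pics/g2.png",np.hstack([a,b])[:,:,::-1])
E
```

```text
time: 6.2
ee_pos: [0.5089, 0.0878, 0.2311]
tool_rot: [0.591, 0.807, 0.001, 0.002]
wrist_force: [-0.1, -0.3, -0.7]
width: 0.0182
grasp_force: 58.6
time: 7.2
ee_pos: [0.5106, -0.1053, 0.2279]
tool_rot: [0.358, 0.934, 0.0, -0.001]
wrist_force: [0.1, -0.3, -0.0]
width: 0.0181
grasp_force: 58.6
time: 8.2
ee_pos: [0.5113, -0.1053, 0.2286]
tool_rot: [0.02, 1.0, -0.0, -0.0]
wrist_force: [-0.6, -0.3, -0.5]
width: 0.0182
grasp_force: 58.6
[ 0.51127534 -0.10532761  0.22858615] [-0.63458085 -0.34913893 -0.53358778] [[-0.999, 0.041, -0.0], [0.041, 0.999, -0.0], [0.0, -0.0, -1.0]]
```

View pics/g2.png

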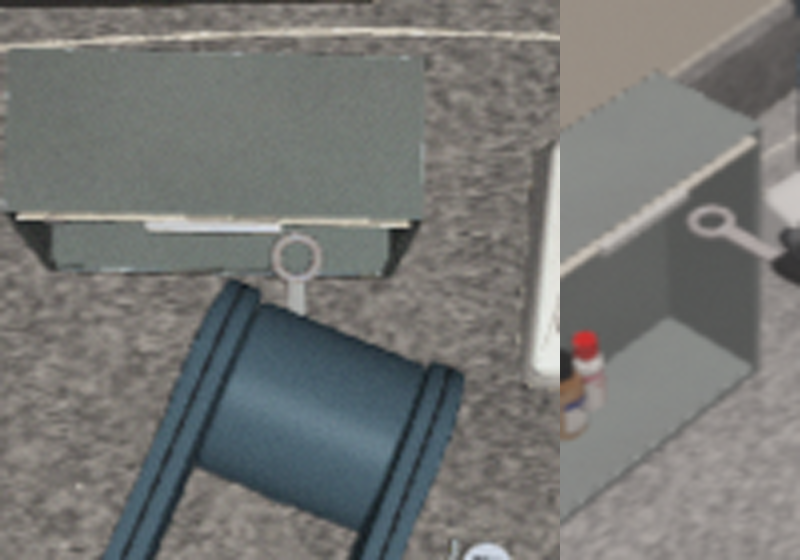

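The ring is at (297,257) in the top crop and (152,221) in the right-hand scene crop. The finger pull spans (146,226) to (280,232) in the top crop. I'll triangulate the ring and refine the cabinet's y from the pull and the roof edge.

Run:
```python
from h import *
t=np.load("pics/top2.npz"); s=np.load("pics/scene2.npz")
ct=lambda q:np.array(q)/4+[180,100]-.375
cs=lambda q:np.array(q)/4+[200,110]-.375
o1,d1=ray(t,ct([[297,257]]));o2,d2=ray(s,cs([[152,221]]))
A=np.c_[d1[0],-d2[0]];k=np.linalg.lstsq(A,o2-o1,rcond=None)[0];p1=o1+k[0]*d1[0];p2=o2+k[1]*d2[0];print("ring",p1,p2)
print("ring top z.232",onz(t,ct([[297,257]]),.232))
print("pull ends",onz(t,ct([[146,227],[280,232]]),.256))
print("roof corners",onz(t,ct([[8,48],[423,57],[421,222],[16,214]]),.266))
```

```text
ring [ 0.64607941 -0.1131599   0.22796909] [ 0.64453558 -0.11421919  0.22775131]
ring top z.232 [[ 0.64542286 -0.11303173  0.232     ]]
pull ends [[ 0.6643173  -0.01216399  0.256     ]
 [ 0.65869384 -0.10141529  0.256     ]]
roof corners [[ 0.78611234  0.07696622  0.266     ]
 [ 0.77363698 -0.20059773  0.266     ]
 [ 0.66130948 -0.19496534  0.266     ]
 [ 0.67335942  0.07282002  0.266     ]]
```

```bash
python3 -m jog '[[-1,[-0.02,0.004,-0.017],0],[-1,[-0.05,0,0],0],[-1,[-0.06,0,0],0],[-1,[-0.06,0,0],0],[-1,[-0.06,0,0],0],[-1,[-0.04,0,0],0],[-1,[-0.016,0,0],0],[-1,[0,0,0],0]]'
```

```text
time: 9.3
ee_pos: [0.6031, -0.1077, 0.2335]
tool_rot: [0.02, 1.0, 0.0, -0.0]
wrist_force: [0.6, 0.4, 0.7]
width: 0.0183
grasp_force: 58.6
```

```bash
python3 -m jog '[[-1,[0,0,0.0017],0],[-1,[0,0,0.0017],0],[-1,[0,0,0.0017],0],[-1,[0,0,0.0017],0],[-1,[0,0,0.0017],0],[-1,[0,0,0.0017],0],[-1,[0,0,0],0],[-1,[0,0,0],0]]'
```

```text
time: 10.3
ee_pos: [0.6031, -0.1078, 0.2307]
tool_rot: [0.02, 1.0, -0.0, -0.0]
wrist_force: [-0.3, -0.2, -1.1]
width: 0.0183
grasp_force: 58.6
```

Run:
```python
from cell import arm,viewer
import numpy as np
F=[];T=[]
for i in range(4):
    viewer.grab_frame("top");s=arm.state();F.append(s["wrist_force"]);T.append(s["ft_torque"])
print(np.round(F,2),np.round(T,3))
```

```text
[[-0.92 -0.03  0.29]
 [ 0.24 -0.27 -1.12]
 [-0.97 -0.38 -1.08]
 [-0.48 -0.08 -0.51]] [[-0.022  0.065 -0.02 ]
 [ 0.005  0.014 -0.021]
 [-0.014  0.051 -0.051]
 [-0.     0.028 -0.016]]
```

```bash
cat > st.py <<'E'
from cell import arm
s=arm.state(); print("F",s["wrist_force"].round(2),"T",s["ft_torque"].round(3),"pos",s["ee_pos"].round(4))
E
python3 -m jog '[[-1,[0,0,0.0017],0],[-1,[0,0,0.0017],0],[-1,[0,0,0.0017],0],[-1,[0,0,0.0017],0],[-1,[0,0,0.0017],0],[-1,[0,0,0.0017],0],[-1,[0,0,0],0],[-1,[0,0,0],0]]' | head -1; python3 st.py
```

```text
time: 11.5
F [-0.54  0.71 -0.28] T [ 0.021  0.049 -0.008] pos [ 0.6031 -0.1078  0.2276]
```

```bash
python3 -m jog '[[-1,[0,0,0.0017],0],[-1,[0,0,0.0017],0],[-1,[0,0,0.0017],0],[-1,[0,0,0.0017],0],[-1,[0,0,0.0017],0],[-1,[0,0,0.0017],0],[-1,[0,0,0],0],[-1,[0,0,0],0]]' | head -1; python3 st.py
```

```text
time: 12.5
F [ 0.25 -0.7  -1.7 ] T [-0.003  0.001 -0.035] pos [ 0.6031 -0.1078  0.2245]
```

```bash
python3 -m jog '[[-1,[0,0,0.0017],0],[-1,[0,0,0.0017],0],[-1,[0,0,0.0017],0],[-1,[0,0,0.0017],0],[-1,[0,0,0.0017],0],[-1,[0,0,0.0017],0],[-1,[0,0,0],0],[-1,[0,0,0],0]]' | head -1; python3 st.py
```

```text
time: 13.5
F [ 0.68 -0.5  -1.67] T [-0.003  0.071  0.003] pos [ 0.6031 -0.1078  0.2215]
```

```bash
python3 -m jog '[[-1,[0,0,0.0017],0],[-1,[0,0,0.0017],0],[-1,[0,0,0.0017],0],[-1,[0,0,0.0017],0],[-1,[0,0,0.0017],0],[-1,[0,0,0.0017],0],[-1,[0,0,0],0],[-1,[0,0,0],0]]' | head -1; python3 st.py
```

```text
time: 14.5
F [ 0.27 -0.34 -0.97] T [-0.014  0.056 -0.038] pos [ 0.6031 -0.1078  0.2184]
```

```bash
python3 -m jog '[[-1,[0,0,0.0017],0],[-1,[0,0,0.0017],0],[-1,[0,0,0.0017],0],[-1,[0,0,0.0017],0],[-1,[0,0,0.0017],0],[-1,[0,0,0.0017],0],[-1,[0,0,0],0],[-1,[0,0,0],0]]' | head -1; python3 st.py
```

```text
time: 15.5
F [-0.21 -0.37 -1.19] T [-0.067 -0.035 -0.063] pos [ 0.6031 -0.1078  0.2154]
```

```bash
python3 -m jog '[[-1,[0,0,0.0017],0],[-1,[0,0,0.0017],0],[-1,[0,0,0.0017],0],[-1,[0,0,0.0017],0],[-1,[0,0,0.0017],0],[-1,[0,0,0],0],[-1,[0,0,0],0],[-1,[0,0,0],0]]' | head -1; python3 st.py
```

```text
time: 16.5
F [ 0.73  1.01 -0.84] T [-0.04   0.088  0.06 ] pos [ 0.6031 -0.1078  0.2128]
```

```bash
python3 -m jog '[[-1,[0,0,0.0017],0],[-1,[0,0,0.0017],0],[-1,[0,0,0.0017],0],[-1,[0,0,0.0017],0],[-1,[0,0,0.0017],0],[-1,[0,0,0.0017],0],[-1,[0,0,0],0],[-1,[0,0,0],0]]' | head -1; python3 st.py
```

```text
time: 17.5
F [-0.76 -0.16 -0.59] T [0.026 0.13  0.006] pos [ 0.6031 -0.1078  0.2098]
```

```bash
python3 -m jog '[[-1,[0,0,0.0017],0],[-1,[0,0,0.0017],0],[-1,[0,0,0.0017],0],[-1,[0,0,0.0017],0],[-1,[0,0,0.0017],0],[-1,[0,0,0.0017],0],[-1,[0,0,0],0],[-1,[0,0,0],0]]' | head -1; python3 st.py
```

```text
time: 18.5
F [-0.6   0.36 -0.1 ] T [-0.031  0.052 -0.035] pos [ 0.6031 -0.1078  0.2067]
```

```bash
python3 -m jog '[[-1,[0,0,0.0017],0],[-1,[0,0,0.0017],0],[-1,[0,0,0.0017],0],[-1,[0,0,0.0017],0],[-1,[0,0,0.0017],0],[-1,[0,0,0.0017],0],[-1,[0,0,0.0017],0],[-1,[0,0,0],0]]' | head -1; python3 st.py
```

```text
time: 19.5
F [-1.25 -0.07  0.42] T [-0.023  0.052 -0.053] pos [ 0.603  -0.1078  0.203 ]
```

```bash
python3 -m jog '[[-1,[0,0,0.0017],0],[-1,[0,0,0.0017],0],[-1,[0,0,0.0017],0],[-1,[0,0,0.0017],0],[-1,[0,0,0.0017],0],[-1,[0,0,0.0017],0],[-1,[0,0,0],0],[-1,[0,0,0],0]]' | head -1; python3 st.py
```

```text
time: 20.5
F [-0.65 -0.35  0.28] T [ 0.041 -0.053 -0.049] pos [ 0.603  -0.1078  0.2   ]
```

```bash
python3 -m jog '[[-1,[0,0,0.0017],0],[-1,[0,0,0.0017],0],[-1,[0,0,0.0017],0],[-1,[0,0,0.0017],0],[-1,[0,0,0.0017],0],[-1,[0,0,0.0017],0],[-1,[0,0,0],0],[-1,[0,0,0],0]]' | head -1; python3 st.py
```

```text
time: 21.5
F [-1.28  0.14  1.33] T [0.007 0.032 0.087] pos [ 0.6031 -0.1078  0.197 ]
```

```bash
python3 -m jog '[[-1,[0,0,0.0017],0],[-1,[0,0,0.0017],0],[-1,[0,0,0.0017],0],[-1,[0,0,0.0017],0],[-1,[0,0,0.0017],0],[-1,[0,0,0.0017],0],[-1,[0,0,0],0],[-1,[0,0,0],0]]' | head -1; python3 st.py
```

```text
time: 22.5
F [-1.16 -0.23  2.17] T [-0.025 -0.277 -0.073] pos [ 0.6032 -0.1079  0.194 ]
```

```bash
python3 -m jog '[[-1,[0,0,0.0017],0],[-1,[0,0,0.0017],0],[-1,[0,0,0.0017],0],[-1,[0,0,0.0017],0],[-1,[0,0,0.0017],0],[-1,[0,0,0],0],[-1,[0,0,0],0],[-1,[0,0,0],0]]' | head -1; python3 st.py
```

```text
time: 23.5
F [ 0.06 -0.84  1.65] T [-0.045 -0.423 -0.041] pos [ 0.6032 -0.1078  0.1914]
```

```bash
python3 -m jog '[[-1,[0,0,0.0017],0],[-1,[0,0,0.0017],0],[-1,[0,0,0.0017],0],[-1,[0,0,0.0017],0],[-1,[0,0,0.0017],0],[-1,[0,0,0],0],[-1,[0,0,0],0],[-1,[0,0,0],0]]' | head -1; python3 st.py
```

```text
time: 24.5
F [2.04 0.03 2.71] T [-0.045 -0.63  -0.037] pos [ 0.6032 -0.1078  0.1889]
```

Fx has turned positive, so the bar is riding on the tip's inner flare. I'll shift 2.5 mm deeper.

```bash
python3 -m jog '[[-1,[-0.0017,0,0],0],[-1,[-0.0017,0,0],0],[-1,[-0.0017,0,0],0],[-1,[-0.0017,0,0],0],[-1,[-0.0017,0,0],0],[-1,[0,0,0],0],[-1,[0,0,0],0],[-1,[0,0,0],0]]' | head -1; python3 st.py
```

```text
time: 25.5
F [-0.33  0.45 -1.17] T [ 0.026  0.03  -0.032] pos [ 0.6055 -0.1079  0.1887]
```

```bash
python3 -m jog '[[-1,[0,0,0.0017],0],[-1,[0,0,0.0017],0],[-1,[0,0,0.0017],0],[-1,[0,0,0.0017],0],[-1,[0,0,0.0017],0],[-1,[0,0,0],0],[-1,[0,0,0],0],[-1,[0,0,0],0]]' | head -1; python3 st.py
```

```text
time: 26.5
F [-0.51 -0.17  0.43] T [ 0.016 -0.02   0.035] pos [ 0.6057 -0.1079  0.1864]
```

```bash
python3 -m jog '[[-1,[0,0,0.0017],0],[-1,[0,0,0.0017],0],[-1,[0,0,0.0017],0],[-1,[0,0,0.0017],0],[-1,[0,0,0],0],[-1,[0,0,0],0],[-1,[0,0,0],0],[-1,[0,0,0],0]]' | head -1; python3 st.py
```

```text
time: 27.5
F [-1.    0.06  2.32] T [-0.043 -0.156 -0.026] pos [ 0.6057 -0.1079  0.1843]
```

```bash
python3 -m jog '[[-1,[0,0,0.0017],0],[-1,[0,0,0.0017],0],[-1,[0,0,0.0017],0],[-1,[0,0,0.0017],0],[-1,[0,0,0],0],[-1,[0,0,0],0],[-1,[0,0,0],0],[-1,[0,0,0],0]]' | head -1; python3 st.py
```

```text
time: 28.5
F [-1.84  0.1   3.01] T [ 0.002 -0.268  0.051] pos [ 0.6057 -0.1079  0.1823]
```

```bash
python3 -m jog '[[-1,[0,0,-0.0025],0],[-1,[0,0,-0.0025],0],[-1,[0,0,-0.0025],0],[-1,[0,0,-0.0025],0],[-1,[0,0,-0.0025],0],[-1,[0,0,-0.0025],0],[-1,[0,0,0],0],[-1,[0,0,0],0]]' | head -1; python3 st.py
python3 - <<'E'
from cell import viewer
from h import *
s=viewer.grab_frame("scene"); np.savez("pics/scene3.npz",**s)
im=np.clip(s["pixels"][130:230,200:300].astype(float)*1.6,0,255).astype(np.uint8)
cv2.imwrite("pics/g3.png",cv2.resize(im,None,fx=6,fy=6,interpolation=cv2.INTER_CUBIC)[:,:,::-1])
E
python3 st.py
```

```text
time: 29.5
F [ 1.18 -0.05  1.25] T [-0.053 -0.243  0.033] pos [ 0.6056 -0.1079  0.1866]
F [0.97 0.63 0.83] T [ 0.018 -0.219  0.025] pos [ 0.6056 -0.1079  0.1866]
```

View pics/g3.png

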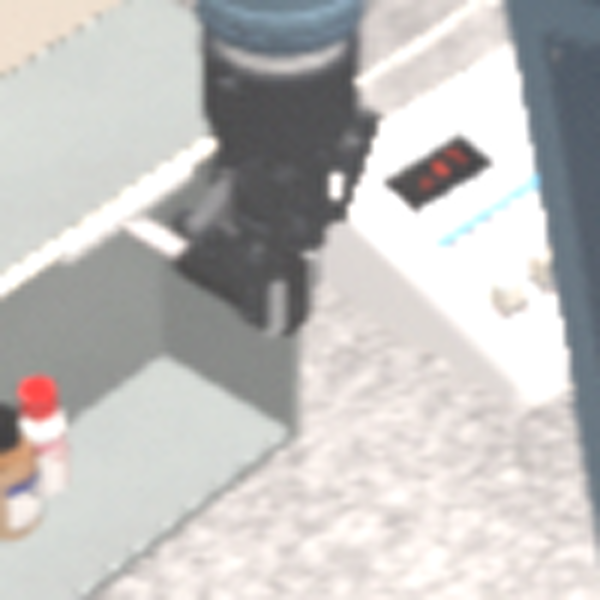

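The shank runs from (185,248) to (125,222) in this crop. I'll work out the spanner's pitch from it.

Run:
```python
from h import *
for n,sl,hand in(("2",[712-770,221-258],[.5113,-.1053,.2286]),("3",[125-185,222-248],[.6056,-.1079,.1866])):
    s=np.load(f"pics/scene{n}.npz"); print("meas",np.degrees(np.arctan2(-sl[1],-sl[0])))
    for p in(-20,-10,0,10,20):
        c,q=np.cos(np.radians(p)),np.sin(np.radians(p)); u=np.array([c*.9985,-c*.055,q]); h=np.array(hand)+[0,0,.002]
        a,b=proj(s,[h+.075*u,h+.12*u]); d=b-a; print(p,np.degrees(np.arctan2(-d[1],-d[0])).round(1),a.round(1),b.round(1))
s=np.load("pics/scene3.npz");c=lambda q:np.array(q)/6+[200,130]-.42
print(c([[185,248],[125,222]]))
```

```text
meas 32.53506715793501
-20 11.8 [252.9 179.9] [242.4 177.7]
-10 21.4 [252.1 176.2] [241.1 171.9]
0 29.6 [251.9 172.7] [240.6 166.3]
10 36.7 [252.2 169.4] [241.  161.1]
20 43.2 [253.1 166.6] [242.3 156.5]
meas 23.428692808745403
-20 12.0 [229.6 177.4] [220.  175.4]
-10 22.0 [228.7 173.9] [218.6 169.8]
0 30.2 [228.3 170.5] [218.  164.5]
10 37.3 [228.5 167.4] [218.1 159.5]
20 43.6 [229.2 164.7] [219.2 155.1]
[[230.41333333 170.91333333]
 [220.41333333 166.58      ]]
```

```bash
python3 -m jog '[[-1,[0,0,-0.004],0],[-1,[0,0,-0.004],0],[-1,[0,0,-0.004],0],[-1,[0,0,-0.004],0],[-1,[0,0,-0.004],0],[-1,[0,0,-0.004],0],[-1,[0,0,-0.003],0],[-1,[0,0,0],0]]' | head -1; python3 st.py
python3 - <<'E'
from cell import arm,viewer
import numpy as np
F=[];T=[]
for i in range(5):
    viewer.grab_frame("top");s=arm.state();F.append(s["wrist_force"]);T.append(s["ft_torque"])
print(np.mean(F,0).round(2),np.mean(T,0).round(3))
E
```

```text
time: 30.55
F [ 1.05  0.52 -1.39] T [ 0.017  0.151 -0.002] pos [ 0.6055 -0.1079  0.1947]
[ 0.39  0.09 -1.77] [-0.012  0.187 -0.002]
```

```bash
python3 -m jog '[[-1,[0,0,-0.002],0],[-1,[0,0,-0.002],0],[-1,[0,0,-0.002],0],[-1,[0,0,-0.001],0],[-1,[0,0,0],0],[-1,[0,0,0],0],[-1,[0,0,0],0],[-1,[0,0,0],0]]' | head -1; python3 st.py
```

```text
time: 31.8
F [ 1.34 -0.64 -3.5 ] T [0.086 0.276 0.011] pos [ 0.6056 -0.1079  0.1969]
```

The ring is captive: lifting now meets resistance that grows with travel, so the keeper has shut above the bar. I'll lower back to neutral and let go gradually.

```bash
python3 -m jog '[[-1,[0,0,0.006],0],[-1,[0,0,0.006],0],[-1,[0,0,0.006],0],[-1,[0,0,0.005],0],[-1,[0,0,0.003],0],[-1,[0,0,0],0],[-1,[0,0,0],0],[-1,[0,0,0],0]]' | head -1; python3 st.py
```

```text
time: 32.8
F [ 0.08  0.01 -0.97] T [-0.001  0.065 -0.011] pos [ 0.6057 -0.1079  0.1892]
```

```bash
python3 -m jog '[[-0.58,[0,0,0],0],[-0.56,[0,0,0],0],[-0.54,[0,0,0],0],[-0.53,[0,0,0],0],[-0.52,[0,0,0],0],[-0.51,[0,0,0],0],[-0.5,[0,0,0],0],[-0.49,[0,0,0],0]]'; python3 -m jog '[[-0.45,[0,0,0],0],[-0.4,[0,0,0],0],[-0.3,[0,0,0],0],[-0.2,[0,0,0],0],[0,[0,0,0],0],[0.1,[0,0,0],0],[0.1,[0.02,0,0],0],[0.1,[0.05,0,0],0]]'
python3 -m jog '[[0.1,[0.1,0,0],0],[0.1,[0.1,0,0],0],[0.1,[0.1,0,0],0],[0.1,[0.1,0,0],0],[0.1,[0.05,0,0],0],[0.1,[0,0,0],0],[0.1,[0,0,0],0],[0.1,[0,0,0],0]]'
python3 - <<'E'
from cell import viewer
from h import *
o=[]
for n in("scene","top"):
    s=viewer.grab_frame(n); np.savez(f"pics/{n}4.npz",**s)
    r=s["pixels"][130:270,190:290] if n=="scene" else s["pixels"][110:250,180:280]
    im=np.clip(r.astype(float)*1.6,0,255).astype(np.uint8); o.append(cv2.resize(im,None,fx=4,fy=4,interpolation=cv2.INTER_CUBIC))
cv2.imwrite("pics/g4.png",np.hstack(o)[:,:,::-1])
E
```

```text
time: 33.8
ee_pos: [0.6056, -0.1079, 0.1891]
tool_rot: [0.02, 1.0, -0.0, 0.0]
wrist_force: [0.2, 0.4, -0.7]
width: 0.022
grasp_force: 0.0
time: 34.8
ee_pos: [0.5844, -0.107, 0.1889]
tool_rot: [0.02, 1.0, 0.0, -0.0]
wrist_force: [-0.4, -0.3, -0.0]
width: 0.0473
grasp_force: 0.0
time: 35.8
ee_pos: [0.4506, -0.1019, 0.1891]
tool_rot: [0.02, 1.0, -0.0, 0.0]
wrist_force: [-0.1, 0.8, 0.7]
width: 0.0469
grasp_force: 0.0
```

View pics/g4.png

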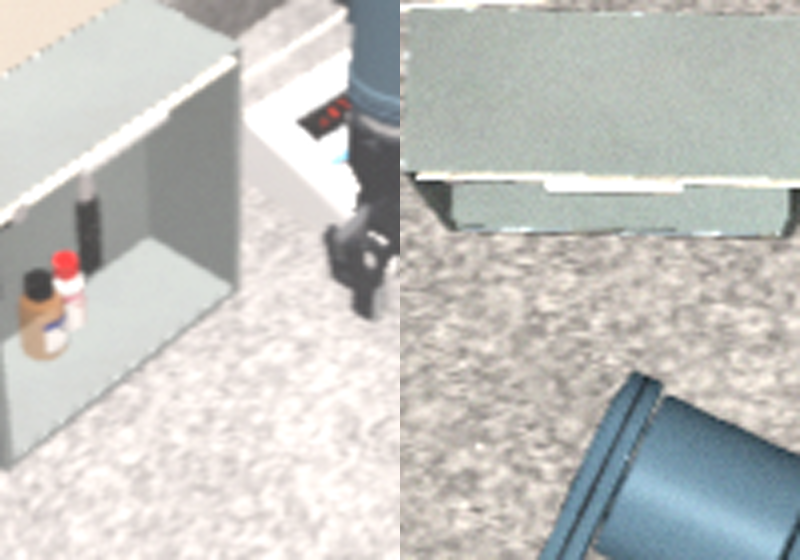

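The spanner hangs in the cabinet: shank at (85,180) and handle from (90,200) to (90,270) in the left crop. I'll let it settle, check that it is still, and hand in.

```bash
for i in 1 2 3 4 5; do python3 -m jog '[[0.1,[0,0,0],0],[0.1,[0,0,0],0],[0.1,[0,0,0],0],[0.1,[0,0,0],0],[0.1,[0,0,0],0],[0.1,[0,0,0],0],[0.1,[0,0,0],0],[0.1,[0,0,0],0]]' | head -1; done
python3 - <<'E'
from cell import viewer,job
import numpy as np
g=[viewer.grab_frame("scene")["pixels"][175:203,205:218].astype(float) for _ in range(10)]
c=[]
for p in g:
    m=p.max(2)<45; c.append(np.argwhere(m).mean(0))
c=np.array(c);print(c.round(2).tolist())
if np.ptp(c,axis=0).max()<0.3: print(job.hand_in())
E
```

```text
time: 36.9
time: 37.9
time: 38.9
time: 39.9
time: 40.9
[[nan, nan], [nan, nan], [nan, nan], [nan, nan], [nan, nan], [nan, nan], [nan, nan], [nan, nan], [nan, nan], [nan, nan]]<stdin>:6: RuntimeWarning: Mean of empty slice.
  ret = um.true_divide(
```

Run:
```python
from cell import viewer,job
import numpy as np
f=lambda p:np.argwhere(p[175:203,205:218].max(2)<65)
print(f(np.load("pics/scene4.npz")["pixels"]).mean(0),len(f(np.load("pics/scene4.npz")["pixels"])))
c=[];n=[]
for _ in range(10):
    q=f(viewer.grab_frame("scene")["pixels"]); n.append(len(q)); c.append(q.mean(0))
c=np.array(c);print(c.round(2).tolist(),n)
if np.ptp(c,axis=0).max()<0.4 and min(n)>30: print("handing in",job.hand_in())
```

```text
[13.39772727  6.71590909] 88
[[13.44, 6.79], [13.33, 6.74], [13.51, 6.79], [13.45, 6.79], [13.36, 6.77], [13.33, 6.74], [13.42, 6.76], [13.33, 6.74], [13.45, 6.79], [13.33, 6.74]] [89, 89, 89, 89, 88, 89, 90, 89, 89, 89]
the job is handed in; nothing more can be done
handing in None
```

The spanner hangs still on the free (right-hand) hook and lifting it met resistance, so the keeper is shut above the ring; the highest contact force I read was about 4 N against the 8 N limit, and the job is handed in at about 42 s (hand-in returned no verdict).

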